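# Check that both brake levers stop short of the grips

### The arm

A 6-joint arm with a two-finger parallel gripper is mounted at the origin on the work surface. World frame = base frame: x ahead of the robot, y to its left, z up, the work surface at z = 0. Lengths are in m, angles in rad, forces in N, time in s.
With the tool pointing down it reaches from about 0.425 to 0.95 m from the base axis. Payload 14.7 kg.
Tool frame: the origin (TCP) lies midway between the tips of the shut fingers; the grasp point (between the pads) lies 19 mm behind it; z points along the fingers, y is the line along which they close (so a half turn about z gives the same grasp; the last joint's range is limited). The gripper opens to 85 mm and grips with 20 to 120 N. Pads are 22 mm wide; open, the fingers measure 114 mm over their backs; the gripper's body (76 mm by 85 mm) begins 54 mm behind the grasp point. The pads swing forward as they close: fully open they stand 13 mm farther back than shut.
Start: joints at [-1.198, 0.48, 1.596, -0, 1.065, -0.047], TCP at [0.265, -0.594, 0.231] pointing down, gripper open.
Joint ranges: [-2.75, 2.75], [-0.82, 2.05], [0.23, 2.67], [-1.56, 4.7], [0.09, 2.69], [-2.92, 2.92]. Speed limits (rad/s): [1.89, 1.89, 2.39, 3.01, 3.01, 3.01].

### API

Orientations are given as a unit quaternion [x, y, z, w].
In Python, from bench import * gives the robot as it stands.
- The arm moves only by the shell command python3 -m pendant 'ROWS' [OPENING] [FORCE]. ROWS is JSON, a list of rows, each a list of 6 numbers: the shift along the tool's x, y, z in mm, then the turn, a rotation vector about the tool's x, y, z in rad. A call has 1 to 10 rows; each row is the pose to reach, as a shift and turn from the pose commanded when the call began, along the tool's axes at that moment; what a row does not reach only later rows make up. A row lasts 1/12 s, in which the tool goes at most 41.7 mm and 7.16 degrees, less where a joint would pass 70% of its speed; a pose out of reach is approached as far as the arm can. A call with a gripper value outside its range is refused whole. OPENING is the opening, from 0 (shut) to 1 (fully open), set as the call begins (- or left out, the last holds). The fingers move at their own pace and stop on an object; FORCE is the grip in N (left out, the last holds). Time passes only in rows, so rows that repeat a pose let the fingers close. It gives the time, the measured TCP pose, the force, the opening and the grip force at its end, in the units of the state.
- read_state(): the state, without advancing time (a new reading comes with each control period).
- grab_frame(name): name is "scene" or "side" or "wrist"; returns the picture (420x560x3 uint8, blue, green, red); there is no depth.
- camera_model(name): a dict with "K" (3x3 intrinsics, pixels), "origin" and "orientation" of the camera in the world. Camera axes: x right, y down, z forward; pixel columns grow to the right and rows downward; lengths in m; the calibration is good to about 2 mm. The wrist camera is an equidistant fisheye: a pixel r from the principal point sees the ray r / f radians off the axis. A picture is of the moment at which its call begins: read the wrist's pose just before it. camera_model takes no time and is no camera call; for the wrist camera it gives the pose at the moment of the call.
- job_done(): hands the job in; it is judged then, once.
The state is a dict: "time": time; "joint_positions": joint angles; "dq": joint speeds; "effort": joint torques, N m; "eef_pos": TCP position; "tool_rot": TCP orientation; "ft_force": force on the tool from outside, world axes, zero at the start; "ft_torque": the same for the moment, N m; "grip_width": finger opening in m; "grasp_force": force on a finger pad.
Only numpy, scipy, OpenCV 4.12 (cv2) and the standard library are available. Lean on these libraries where they do the work, as an engineer would, in place of code of your own. Each camera call takes 0.05 s, during which the arm holds its last target. There are 200 camera calls.

### The job

The brake levers have just been fitted to the bicycle handlebar in the vice. Press the left lever in towards its grip with the outside of the fingers until it goes firm, hold it firm for two seconds to check that it stops short of the grip and does not sink, and let it come fully out again; then check the right lever in the same way. Do not grip the levers or force them past firm, and leave the other things on the desk where they are.

Things in the scene. Friction and masses are not known exactly. Their poses are not given: they have to be found in the camera images.
- handlebar: fixed flat bicycle handlebar held by its stem in a suction-base vice on the desk. Origin on the desk under the bar's middle; x level and forward, away from the robot's side (within 0.3 rad of world x), y along the bar to the left, z up. Bar axis 190 mm high, grips 32 mm thick (36 at the collars) at |y| 152 to 286 mm. All lower than 226 mm. Vice on the -x side, |y| under 95 mm, to x = -150 mm
- lever_left: the left brake lever: cranked aluminium blade, 14 mm tall, 10 mm thick, that runs outboard in front of the left grip. Origin at its pivot, x 44, y +144, z 190 mm on the handlebar; axes those of the handlebar while it is out. The straight part to press spans y = +52 to +90 mm of its frame, the hooked tip ends at +114 mm. The master cylinder is inboard of the pivot, up to 19 mm above the blade's middle
- lever_right: the right brake lever: cranked aluminium blade, 14 mm tall, 10 mm thick, that runs outboard in front of the right grip. Origin at its pivot, x 44, y -144, z 190 mm on the handlebar; axes those of the handlebar while it is out. The straight part to press spans y = -52 to -90 mm of its frame, the hooked tip ends at -114 mm. The master cylinder is inboard of the pivot, up to 19 mm above the blade's middle
- press_left (a point): where fingers press: middle of the outer (+x) face of the straight part of the left blade, 7 mm below its top edge, 74 mm outboard of the pivot; moves and turns with the lever. Pressing is towards the handlebar's -x. While out it lies 85 mm in front of the bar's axis and 218 mm left of the bar's middle
- press_right (a point): the same point on the right lever's blade; while out it lies 85 mm in front of the bar's axis and 218 mm to the right of the bar's middle
- brake_left (a joint): swing of the left lever about its upright pivot, rad: 0 out (at rest), growing as it is pressed. At press_left the spring takes 1 to 4 N; at 0.30 (24 mm in) the closed brake line makes it firm, and it then gives about 1 mm per 3.5 N. 8 to 15 N there shows it is firm; the blade is then still over 30 mm clear of the grip. Springs back to 0 when let go
- brake_right (a joint): the same for the right lever
- grip_left (a point): foremost point (+x) of the left grip's surface, at the height of the bar's axis, facing press_left
- grip_right (a point): foremost point (+x) of the right grip's surface, at the height of the bar's axis, facing press_right
- pen_stand: bystander: round black plastic pen stand, 76 mm across, 100 mm high, with pens up to 165 mm high; origin under its centre
- lunchbox: bystander: stainless steel lunchbox, 119 x 174 x 62 mm high; origin under its centre
- bottle: bystander: capped green glass bottle, 68 mm across, 210 mm high; origin under its centre
- eraser_dish: bystander: white ceramic dish with erasers in it, 104 mm across, 30 mm high; origin under its centre
- abacus: bystander: small wooden abacus lying flat, 112 x 190 x 18 mm; origin under its centre
- hex_key: bystander: L-shaped steel hex key lying flat, 108 x 38 x 8 mm; origin under the long arm's middle
- spanner: bystander: steel spanner lying flat, 150 mm long; origin under its middle

How it is judged:
By the outcome, as a careful person would: the job done as asked, in the order asked, and still so for the second after the job is handed in, with the robot touching nothing.
It also fails if it takes over 64 s, if anything falls off the work surface, if the arm or the gripper's body presses on something with over 40 N, if the wrist force passes 120 N, or if a joint passes its speed limit or range.

## Working session

There is one attempt and no reset: what is moved stays moved. The work goes in short steps, Python scripts to look and compute and a shell command to move; the robot and the scene stay as the last step left them, time stands still between calls to the robot, and variables do not carry over. Pictures are saved under pics/ and viewed, at most 10 in all, crops included, and the job is handed in when it is done.

```bash
mkdir -p pics; python3 - <<'E'
from bench import *
import cv2
s=read_state();print(s)
for n in("scene","side"):
    m=camera_model(n);print(n,m)
    cv2.imwrite(f"pics/{n}0.png",grab_frame(n))
E
```

```text
{'time': 0.0, 'joint_positions': array([-1.19757675e+00,  4.80841652e-01,  1.59687875e+00, -4.57378863e-05,
        1.06507585e+00, -4.66296196e-02]), 'dq': array([-0.0006478 , -0.00170401, -0.00081618, -0.00080605, -0.00082874,
        0.00051671]), 'effort': array([ 2.20851558e-03, -9.50643182e+01, -4.30191493e+01, -4.15382033e-05,
        1.20926354e-02, -4.67741430e-06]), 'eef_pos': array([ 0.26479331, -0.59317145,  0.23066419]), 'tool_rot': array([ 9.78044142e-01,  2.08396963e-01, -1.17568047e-04, -5.90540895e-04]), 'ft_force': array([ 0.47285743, -0.20649735,  0.41203208]), 'ft_torque': array([-0.01610599,  0.00915976, -0.08201351]), 'grasp_force': 0.0, 'grip_width': 0.08560002754107643}
scene {'K': array([[511.59462919,   0.        , 271.30081236],
       [  0.        , 511.59462919, 210.01024248],
       [  0.        ,   0.        ,   1.        ]]), 'origin': array([ 1.16677827, -0.56818941,  1.07104417]), 'orientation': array([ 0.86293906,  0.38952635, -0.13082264, -0.29409326])}
side {'K': array([[520.73357769,   0.        , 281.07355365],
       [  0.        , 520.73357769, 206.79409413],
       [  0.        ,   0.        ,   1.        ]]), 'origin': array([0.51912012, 0.86201749, 1.08653792]), 'orientation': array([-0.06072319,  0.91609112, -0.39591007,  0.01857318])}
```

View pics/scene0.png

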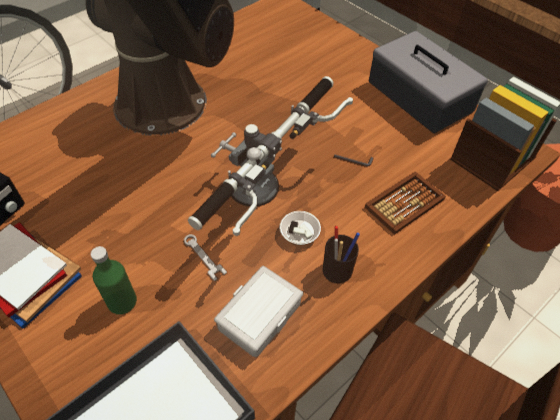

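View pics/side0.png

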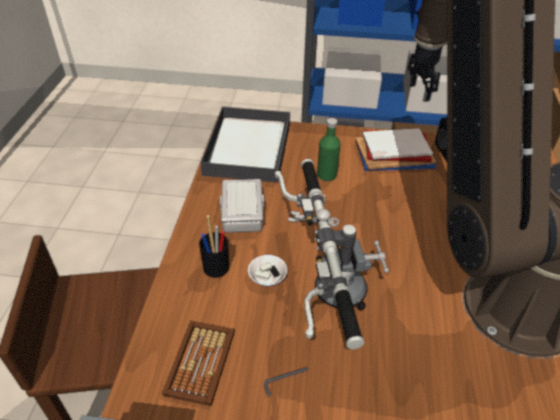

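The scene view shows the left lever tip near (351,100) and the right tip near (237,231). In the side view they are near (310,333) and (279,176). I'll enlarge crops to refine these.

```bash
python3 - <<'E'
import cv2,numpy as np
a=cv2.imread("pics/scene0.png");b=cv2.imread("pics/side0.png")
# 80x60 crops x5
c=lambda im,x,y:cv2.resize(im[y:y+60,x:x+80],(400,300),interpolation=cv2.INTER_CUBIC)
cv2.imwrite("pics/c1.png",np.vstack([np.hstack([c(a,285,70),c(a,185,180)]),np.hstack([c(b,290,288),c(b,260,150)])]))
E
```

```text
(no output)
```

View pics/c1.png

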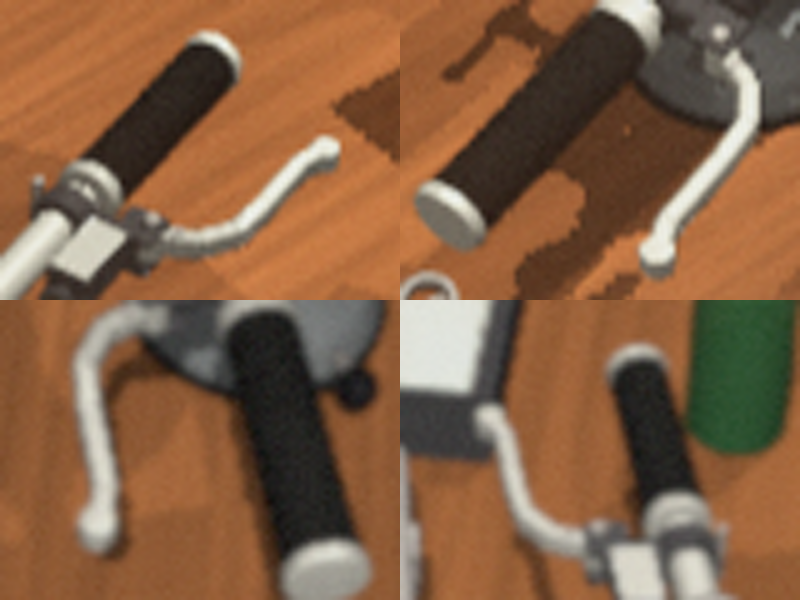

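Enlarged crops show the tip balls at scene L (350,100.4), R (236.2,230.4) and side L (309.8,333.4), R (277.6,173.6). The bar end caps are at scene (328.2,81), (195.4,223.2) and side (355,342), (307.4,162.4).

```bash
cat > h.py <<'E'
from bench import *
import numpy as np
from scipy.spatial.transform import Rotation as R
def ray(n,p):
    m=camera_model(n);d=np.linalg.inv(m["K"])@[*p,1];return np.array(m["origin"]),R.from_quat(m["orientation"]).apply(d/np.linalg.norm(d))
def tri(p,q):
    A=0;b=0;L=[ray("scene",p),ray("side",q)]
    for o,d in L:
        P=np.eye(3)-np.outer(d,d);A=A+P;b=b+P@o
    x=np.linalg.solve(A,b);return x,max(np.linalg.norm(np.cross(x-o,d)) for o,d in L)
def onz(n,p,z):
    o,d=ray(n,p);return o+d*(z-o[2])/d[2]
E
python3 - <<'E'
from h import *
np.set_printoptions(precision=4,suppress=True)
P={"tipL":((350,100.4),(309.8,333.4)),"tipR":((236.2,230.4),(277.6,173.6)),"capL":((328.2,81),(355,342)),"capR":((195.4,223.2),(307.4,162.4))}
X={}
for k,(p,q) in P.items():
    x,e=tri(p,q);X[k]=x;print(k,x,e,onz("scene",p,.19)[:2],onz("side",q,.19)[:2])
for a,b in(("tipL","tipR"),("capL","capR")):
    d=X[a]-X[b];print(np.linalg.norm(d),(X[a]+X[b])/2,np.arctan2(-d[0],d[1]))
s=read_state();print(R.from_quat(s["tool_rot"]).as_matrix())
E
```

```text
tipL [0.5247 0.275  0.1895] 0.0017052131494463604 [0.5269 0.2748] [0.5232 0.2744]
tipR [ 0.6527 -0.2094  0.191 ] 0.0008395356134433134 [ 0.653  -0.2088] [ 0.6521 -0.2112]
capL [0.4348 0.2851 0.1933] 0.0015887890267272974 [0.4338 0.2884] [0.4331 0.282 ]
capR [ 0.5794 -0.264   0.1931] 0.0033458974369513237 [ 0.5811 -0.2622] [ 0.577  -0.2709]
0.501041794214768 [0.5887 0.0328 0.1902] 0.2582761820781164
0.5678133803508816 [0.5071 0.0105 0.1932] 0.25756684782886463
[[ 0.9132  0.4076 -0.0004]
 [ 0.4076 -0.9132  0.001 ]
 [ 0.     -0.0011 -1.    ]]
```

```bash
python3 -m pendant '[[0,0,-40,0,0,0],[0,0,-75,0,0,0],[28,-29,-75,0,0,0],[56,-57,-75,0,0,0],[84,-86,-75,0,0,0],[112,-115,-75,0,0,0],[140,-143,-75,0,0,0],[168,-172,-75,0,0,0],[196,-200,-75,0,0,0],[224,-229,-75,0,0,0]]' 0 40
python3 -m pendant '[[28,-29,0,0,0,0],[56,-57,0,0,0,0],[84,-86,0,0,0,0],[112,-115,0,0,0,0],[140,-143,0,0,0,0],[168,-172,0,0,0,0],[196,-200,0,0,0,0],[224,-229,0,0,0,0],[252,-257,0,0,0,0],[280,-286,0,0,0,0]]'
cat > go.py <<'E'
# rows from the current pose to a lever-following pose: go.py side gap_mm theta z_mm
import sys
from h import *
def target(side,gap,th,z,O=(.5071,.0105),yaw=.258):
    s=1 if side=="L" else -1
    p=R.from_euler("z",s*th).apply([.052+gap/1e3,s*.074,0])+[.044,s*.144,0]
    W=R.from_euler("z",yaw).apply(p)+[*O,0];W[2]=z/1e3
    return W,R.from_euler("z",yaw+s*th)*R.from_euler("x",np.pi)
def row(W,Q,st):
    T=R.from_quat(st["tool_rot"])
    return np.r_[T.inv().apply(W-st["eef_pos"])*1e3,(T.inv()*Q).as_rotvec()]
if __name__=="__main__":
    np.set_printoptions(precision=3,suppress=True)
    st=read_state();print(st["eef_pos"],st["ft_force"])
    for a in sys.argv[2:]:
        g,t,z=map(float,a.split(","));print(a,row(*target(sys.argv[1],g,t,z),st))
E
python3 go.py L 40,0,305 40,0,170
```

```text
time: 0.93
eef_pos: [0.3763, -0.2913, 0.3062]
tool_rot: [0.978, 0.208, -0.0, -0.0]
ft_force: [1.9, 0.1, 0.2]
grip_width: -0.0002
grasp_force: 0.0
time: 1.77
eef_pos: [0.5154, 0.0842, 0.3062]
tool_rot: [0.978, 0.208, -0.0, 0.0]
ft_force: [1.5, -0.4, 0.7]
grip_width: 0.0001
grasp_force: 0.0
[0.515 0.084 0.306] [ 1.473 -0.424  0.67 ]
40,0,305 [ 131.741 -129.252    1.191    0.       0.       0.162]
40,0,170 [ 131.765 -129.253  136.191    0.       0.       0.162]
```

```bash
python3 -m pendant '[[28,-28,0,0,0,0.03],[56,-56,0,0,0,0.07],[84,-84,0,0,0,0.1],[112,-112,0,0,0,0.13],[130,-128,0,0,0,0.162],[130,-128,35,0,0,0.162],[130,-128,70,0,0,0.162],[130,-128,105,0,0,0.162],[130,-128,136,0,0,0.162],[130,-128,136,0,0,0.162]]'
python3 - <<'E'
from bench import *
import cv2,numpy as np
a=grab_frame("scene");b=grab_frame("side")
c=lambda im,x,y:cv2.resize(im[y:y+150,x:x+100],(400,600),interpolation=cv2.INTER_CUBIC)
cv2.imwrite("pics/c2.png",np.hstack([c(a,300,20),c(b,260,240)]))
E
python3 go.py L 40,0,170 15,0,170 5,0,170
```

```text
time: 2.6
eef_pos: [0.5782, 0.2508, 0.1642]
tool_rot: [0.992, 0.129, -0.005, 0.001]
ft_force: [-1.7, -1.4, -0.8]
grip_width: 0.0
grasp_force: 0.0
[0.581 0.252 0.17 ] [ 0.679 -0.389  1.613]
40,0,170 [ 2.575 -3.597  0.049  0.     0.002 -0.   ]
15,0,170 [-22.425  -3.593   0.103   0.      0.002  -0.   ]
5,0,170 [-32.425  -3.591   0.124   0.      0.002  -0.   ]
```

View pics/c2.png

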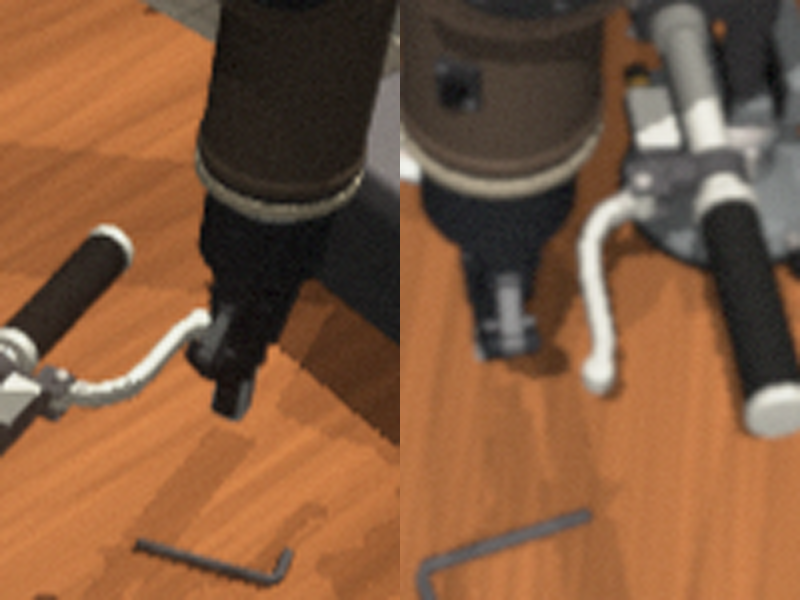

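The picture shows the shut fingers standing in front of the straight part of the left blade with clear space between. I'll approach and then plan rows along the lever's arc.

```bash
python3 -m pendant '[[-12,-2,0,0,0,0],[-24,-3.6,0,0,0,0],[-30,-3.6,0,0,0,0],[-32,-3.6,0,0,0,0],[-32,-3.6,0,0,0,0],[-32,-3.6,0,0,0,0]]'
python3 go.py L 0,0,170 0,0.05,170 0,.1,170 0,.15,170 0,.2,170 0,.25,170 0,.28,170 0,.3,170
```

```text
time: 3.2
eef_pos: [0.551, 0.2476, 0.1714]
tool_rot: [0.992, 0.129, 0.001, -0.0]
ft_force: [-0.1, -0.2, 0.2]
grip_width: 0.0001
grasp_force: 0.0
[0.551 0.248 0.171] [-0.143 -0.198  0.199]
0,0,170 [-6.905  0.059  1.429 -0.    -0.002 -0.   ]
0,0.05,170 [-10.669  -2.447   1.422  -0.     -0.002  -0.05 ]
0,.1,170 [-14.554  -4.761   1.415  -0.     -0.002  -0.1  ]
0,.15,170 [-18.549  -6.878   1.407  -0.     -0.002  -0.15 ]
0,.2,170 [-22.645  -8.793   1.399  -0.     -0.002  -0.2  ]
0,.25,170 [-26.832 -10.501   1.391   0.     -0.002  -0.25 ]
0,.28,170 [-29.383 -11.424   1.386   0.     -0.002  -0.28 ]
0,.3,170 [-31.099 -11.997   1.383   0.     -0.002  -0.3  ]
```

```bash
python3 -m pendant '[[-3,0,0,0,0,0],[-6,0,0,0,0,0],[-9,-1.5,0,0,0,-0.03],[-11,-2.5,0,0,0,-0.06],[-14,-4.5,0,0,0,-0.1],[-16,-5.5,0,0,0,-0.12],[-18,-6.5,0,0,0,-0.15],[-20,-7.5,0,0,0,-0.18],[-22,-8.5,0,0,0,-0.2],[-22,-8.5,0,0,0,-0.2]]'
python3 -m pendant '[[0,0,0,0,0,0],[0,0,0,0,0,0]]'
python3 go.py L 0,.2,170 0,.25,170 0,.28,170 0,.3,170 0,.32,170
```

```text
time: 4.03
eef_pos: [0.5263, 0.2501, 0.1703]
tool_rot: [0.974, 0.227, 0.0, -0.0]
ft_force: [1.6, 1.4, -0.6]
grip_width: 0.0003
grasp_force: 1.1
time: 4.2
eef_pos: [0.5267, 0.25, 0.1703]
tool_rot: [0.974, 0.226, 0.0, -0.0]
ft_force: [2.3, 1.4, 0.4]
grip_width: -0.0002
grasp_force: 1.3
[0.527 0.25  0.17 ] [2.345 1.388 0.375]
0,.2,170 [ 0.246 -0.207  0.329 -0.    -0.    -0.001]
0,.25,170 [-3.52  -2.709  0.328 -0.    -0.    -0.051]
0,.28,170 [-5.838 -4.119  0.327 -0.    -0.    -0.081]
0,.3,170 [-7.407 -5.02   0.327 -0.    -0.    -0.101]
0,.32,170 [-8.993 -5.89   0.327 -0.    -0.    -0.121]
```

```bash
python3 -m pendant '[[-1,-0.7,0,0,0,-0.015],[-2,-1.4,0,0,0,-0.03],[-3,-2.2,0,0,0,-0.045],[-4,-3,0,0,0,-0.06],[-5,-3.6,0,0,0,-0.07],[-5.5,-4,0,0,0,-0.08],[-5.5,-4,0,0,0,-0.08],[-5.5,-4,0,0,0,-0.08]]'
python3 go.py L 0,.28,170 0,.3,170 0,.32,170
```

```text
time: 4.87
eef_pos: [0.5198, 0.251, 0.1703]
tool_rot: [0.964, 0.266, -0.0, 0.0]
ft_force: [2.3, 0.6, -0.6]
grip_width: 0.0001
grasp_force: 1.1
[0.52  0.251 0.17 ] [ 2.339  0.574 -0.581]
0,.28,170 [-0.062 -0.164  0.304  0.     0.    -0.   ]
0,.3,170 [-1.552 -1.189  0.304  0.     0.    -0.02 ]
0,.32,170 [-3.063 -2.184  0.304  0.     0.    -0.04 ]
```

```bash
python3 -m pendant '[[-0.5,-0.4,0,0,0,-0.007],[-1,-0.8,0,0,0,-0.014],[-1.5,-1.2,0,0,0,-0.02],[-2,-1.5,0,0,0,-0.02],[-2.5,-1.5,0,0,0,-0.02],[-2.5,-1.5,0,0,0,-0.02],[-2.5,-1.5,0,0,0,-0.02]]'
python3 go.py L 0,.3,170 0,.32,170
```

```text
time: 5.45
eef_pos: [0.5169, 0.2513, 0.1703]
tool_rot: [0.961, 0.275, 0.0, -0.0]
ft_force: [2.2, 3.3, -0.9]
grip_width: -0.0002
grasp_force: 1.9
[0.517 0.251 0.17 ] [ 2.22   3.35  -0.891]
0,.3,170 [ 0.751  0.497  0.332 -0.    -0.    -0.   ]
0,.32,170 [-0.739 -0.527  0.331 -0.    -0.    -0.02 ]
```

```bash
python3 -m pendant '[[-0.5,0,0,0,0,0],[-1,0,0,0,0,0],[-1.5,0,0,0,0,0],[-1.5,0,0,0,0,0],[-1.5,0,0,0,0,0]]'
```

```text
time: 5.87
eef_pos: [0.5166, 0.2511, 0.1705]
tool_rot: [0.961, 0.275, 0.001, -0.0]
ft_force: [6.7, 7.9, -4.2]
grip_width: -0.0
grasp_force: 5.1
```

```bash
python3 -m pendant '[[-0.4,0,0,0,0,0],[-0.4,0,0,0,0,0],[-0.4,0,0,0,0,0]]'; python3 -m pendant '[[0,0,0,0,0,0],[0,0,0,0,0,0],[0,0,0,0,0,0]]'
```

```text
time: 6.12
eef_pos: [0.5166, 0.2511, 0.1706]
tool_rot: [0.961, 0.275, 0.001, -0.0]
ft_force: [9.7, 9.4, -5.5]
grip_width: 0.0004
grasp_force: 6.1
time: 6.37
eef_pos: [0.5166, 0.2511, 0.1706]
tool_rot: [0.961, 0.275, 0.001, -0.0]
ft_force: [9.2, 9.0, -5.5]
grip_width: 0.0
grasp_force: 6.1
```

```bash
python3 - <<'E'
from h import *
import cv2
a=grab_frame("scene");b=grab_frame("side")
c=lambda im,x,y:cv2.resize(im[y:y+120,x:x+80],(400,600),interpolation=cv2.INTER_CUBIC)
cv2.imwrite("pics/c3.png",np.hstack([c(a,280,40),c(b,280,250)]))
s=read_state();print(s["ft_force"],s["ft_torque"],s["eef_pos"])
E
python3 go.py L 0,.3,170 0,.34,170
```

```text
[ 8.83297344  8.95765684 -5.36084912] [ 1.42315475 -1.40769007  0.01816133] [0.51663109 0.25109561 0.17060709]
[0.517 0.251 0.171] [ 8.833  8.958 -5.361]
0,.3,170 [ 1.109  0.488  0.611 -0.    -0.003 -0.   ]
0,.34,170 [-1.892 -1.531  0.601  0.    -0.003 -0.04 ]
```

View pics/c3.png

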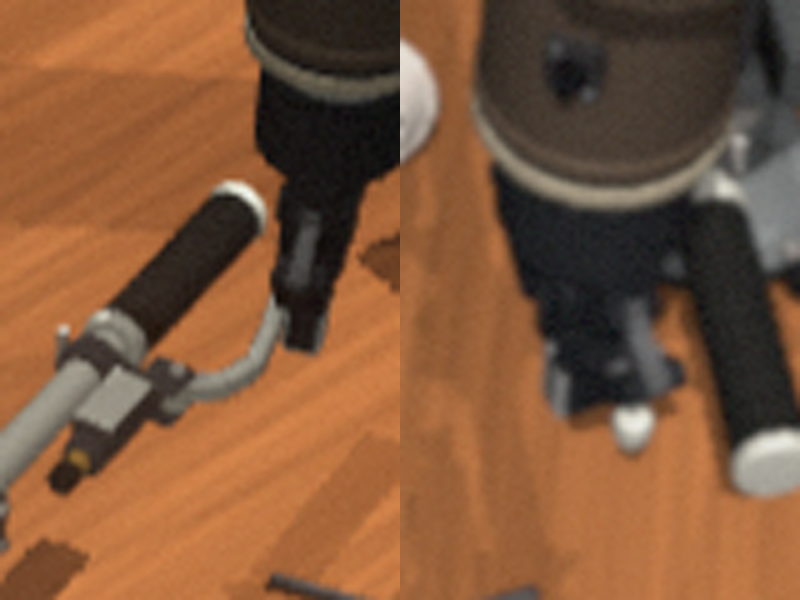

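The left view shows the shut fingers in front of (+x of) the blade, which has swung in and is well clear of the grip. In the side view, the tip ball is at (630,430) and a finger back strip runs to (665,385). I'll project the expected geometry to rule out a foreign contact.

```bash
python3 - <<'E'
from h import *
s=read_state();T=R.from_quat(s["tool_rot"])
def px(n,X):
    m=camera_model(n);c=R.from_quat(m["orientation"]).inv().apply(X-np.array(m["origin"]));return (m["K"]@(c/c[2]))[:2]
def hb(p):return R.from_euler("z",.258).apply(p)+[.5071,.0105,0]
for nm,n,o in(("side","side",(280,250)),("scene","scene",(280,40))):
    f=lambda X:np.round((px(n,X)-o)*5).astype(int)
    for k in([0,0,0],[11,-14,0],[-11,-14,0],[11,14,0],[-11,14,0],[-11,-14,-20],[11,-14,-20],[-42,0,-73]):print(nm,k,f(s["eef_pos"]+T.apply(np.array(k)/1e3)))
    for th in(.25,.3,.35):
        print(th,"ball",f(hb(R.from_euler("z",th).apply([.0406,.106,0])+[.044,.144,.19])),"press",f(hb(R.from_euler("z",th).apply([.041,.074,0])+[.044,.144,.19])))
E
```

```text
side [0, 0, 0] [167 397]
side [11, -14, 0] [159 433]
side [-11, -14, 0] [207 414]
side [11, 14, 0] [128 380]
side [-11, 14, 0] [175 361]
side [-11, -14, -20] [210 386]
side [11, -14, -20] [162 405]
side [-42, 0, -73] [272 255]
0.25 ball [215 422] press [181 359]
0.3 ball [229 422] press [191 360]
0.35 ball [243 421] press [201 361]
scene [0, 0, 0] [300 341]
scene [11, -14, 0] [326 328]
scene [-11, -14, 0] [285 320]
scene [11, 14, 0] [315 362]
scene [-11, 14, 0] [274 354]
scene [-11, -14, -20] [289 290]
scene [11, -14, -20] [330 298]
scene [-42, 0, -73] [234 214]
0.25 ball [306 275] press [291 313]
0.3 ball [297 270] press [285 309]
0.35 ball [288 266] press [279 305]
```

```bash
python3 - <<'E'
from h import *
import cv2
b=grab_frame("side");w=grab_frame("wrist");cv2.imwrite("pics/side3.png",b);cv2.imwrite("pics/wr3.png",w)
c=cv2.resize(b[295:345,300:350],(600,600),interpolation=cv2.INTER_CUBIC)
c=(255*(c/255.)**.5).astype('uint8')
cv2.imwrite("pics/c4.png",np.hstack([c[:,100:],cv2.resize(w,(300,225)) if 0 else np.vstack([cv2.resize(w,(300,225)),np.zeros((375,300,3),'uint8')])]))
E
```

```text
(no output)
```

View pics/c4.png

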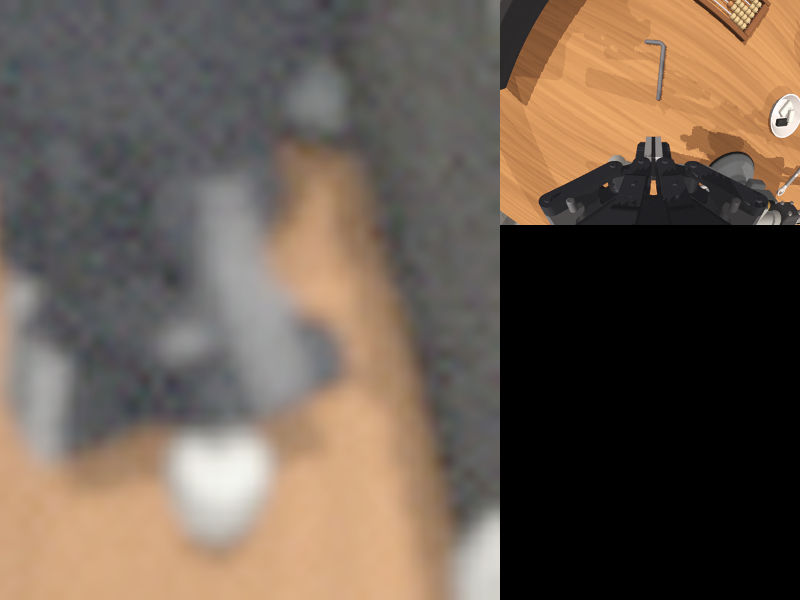

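The grey piece in that crop is the gripper's own linkage. The moment puts the only contact at the fingertips, with a normal force of about 12.5 N, and the ball position matches about 0.30 rad. Now I'll hold it.

```bash
for i in 1 2 3; do python3 -m pendant '[[0,0,0,0,0,0],[0,0,0,0,0,0],[0,0,0,0,0,0],[0,0,0,0,0,0],[0,0,0,0,0,0],[0,0,0,0,0,0],[0,0,0,0,0,0],[0,0,0,0,0,0],[0,0,0,0,0,0]]' | egrep 'time|eef|ft'; done
```

```text
time: 7.32
eef_pos: [0.5166, 0.2511, 0.1706]
ft_force: [9.7, 9.9, -4.6]
time: 8.07
eef_pos: [0.5166, 0.2511, 0.1706]
ft_force: [9.1, 9.6, -5.5]
time: 8.82
eef_pos: [0.5166, 0.2511, 0.1706]
ft_force: [8.4, 8.3, -4.9]
```

```bash
python3 go.py L 0,.3,170 0,.2,170 0,.1,170 0,0,170 40,0,170
```

```text
[0.517 0.251 0.171] [ 8.351  8.311 -4.856]
0,.3,170 [ 1.146  0.475  0.576 -0.    -0.003 -0.   ]
0,.2,170 [ 8.276  6.033  0.597 -0.    -0.003  0.1  ]
0,.1,170 [14.816 12.276  0.617 -0.    -0.003  0.2  ]
0,0,170 [20.7   19.139  0.634 -0.001 -0.003  0.3  ]
40,0,170 [58.918 30.944  0.75  -0.001 -0.003  0.3  ]
```

```bash
python3 -m pendant '[[1,0,0,0,0,0],[2.5,0.5,0,0,0,0],[4,2,0,0,0,0.02],[6,4,0,0,0,0.06],[9.5,6,0,0,0,0.1],[9.5,6,0,0,0,0.1],[9.5,6,0,0,0,0.1]]'; python3 -c "
from bench import *
s=read_state();print(s['ft_force'],s['ft_torque'])"
python3 -m pendant '[[3.5,2.5,0,0,0,0.05],[7,5.5,0,0,0,0.1],[10,9,0,0,0,0.15],[14,12,0,0,0,0.2],[20,14,0,0,0,0.2],[28,18,0,0,0,0.2],[38,20,0,0,0,0.2],[50,24,0,0,0,0.2],[50,24,0,0,0,0.2],[50,24,0,0,0,0.2]]'; python3 go.py L 40,0,170
```

```text
time: 9.4
eef_pos: [0.5266, 0.2499, 0.1702]
tool_rot: [0.974, 0.227, -0.0, 0.0]
ft_force: [2.2, 1.1, 1.9]
grip_width: -0.0005
grasp_force: 1.3
[2.19594449 1.10608722 1.87381999] [ 0.23829783 -0.38529042  0.04122936]
time: 10.23
eef_pos: [0.5824, 0.2507, 0.1699]
tool_rot: [0.992, 0.129, -0.0, 0.0]
ft_force: [0.6, -0.2, -0.3]
grip_width: 0.0002
grasp_force: 0.0
[0.582 0.251 0.17 ] [ 0.556 -0.25  -0.296]
40,0,170 [ 1.922 -4.99  -0.06   0.     0.     0.001]
```

```bash
python3 - <<'E'
from h import *
import cv2
b=grab_frame("side");a=cv2.imread("pics/side0.png")
for im in(a,b):
    h=cv2.cvtColor(im,cv2.COLOR_BGR2HSV)[322:342,300:322];m=((h[...,1]<70)&(h[...,2]>130)).astype('uint8')
    y,x=np.nonzero(m);print(len(x),x.mean()+300,y.mean()+322)
E
python3 go.py R 40,0,310 40,0,170
```

```text
98 309.55102040816325 329.6326530612245
107 309.86915887850466 329.7102803738318
[0.582 0.251 0.17 ] [-0.234 -0.254 -0.291]
40,0,310 [   2.242  431.066 -140.042    0.       0.001    0.   ]
40,0,170 [  2.362 431.057  -0.042   0.      0.001   0.   ]
```

The left lever is back at rest: the ball sits at the same pixel as before. Crossing over to the right lever.

```bash
python3 -m pendant '[[0,0,-40,0,0,0],[0,0,-80,0,0,0],[0,0,-120,0,0,0],[0,30,-140,0,0,0],[0,70,-140,0,0,0],[0,110,-140,0,0,0],[0,150,-140,0,0,0],[0,190,-140,0,0,0],[0,230,-140,0,0,0],[0,270,-140,0,0,0]]'
python3 -m pendant '[[0,40,0,0,0,0],[0,80,0,0,0,0],[0,120,0,0,0,0],[2,150,0,0,0,0],[2,161,0,0,0,0],[2,161,40,0,0,0],[2,161,80,0,0,0],[2,161,120,0,0,0],[2,161,140,0,0,0],[2,161,140,0,0,0]]'
python3 -m pendant '[[0,0,0,0,0,0],[0,0,0,0,0,0]]'
python3 - <<'E'
from bench import *
import cv2,numpy as np
a=grab_frame("scene");b=grab_frame("side")
c=lambda im,x,y:cv2.resize(im[y:y+120,x:x+80],(400,600),interpolation=cv2.INTER_CUBIC)
cv2.imwrite("pics/c5.png",np.hstack([c(a,200,140),c(b,245,110)]))
E
python3 go.py R 40,0,170 7,0,170
```

```text
time: 11.12
eef_pos: [0.6503, -0.0122, 0.3104]
tool_rot: [0.992, 0.129, -0.0, -0.0]
ft_force: [1.6, 1.2, -0.7]
grip_width: 0.0002
grasp_force: 0.0
time: 11.95
eef_pos: [0.6902, -0.164, 0.1648]
tool_rot: [0.992, 0.129, -0.004, -0.002]
ft_force: [-1.6, 0.8, -1.0]
grip_width: 0.0004
grasp_force: 0.0
time: 12.12
eef_pos: [0.6947, -0.1654, 0.1723]
tool_rot: [0.992, 0.129, 0.001, 0.0]
ft_force: [-0.4, -0.1, 1.5]
grip_width: -0.0003
grasp_force: 0.0
[ 0.695 -0.166  0.173] [-1.444  0.796 -0.241]
40,0,170 [-0.771 -0.331  2.851  0.002 -0.003  0.   ]
7,0,170 [-33.771  -0.336   2.751   0.002  -0.003   0.   ]
```

View pics/c5.png

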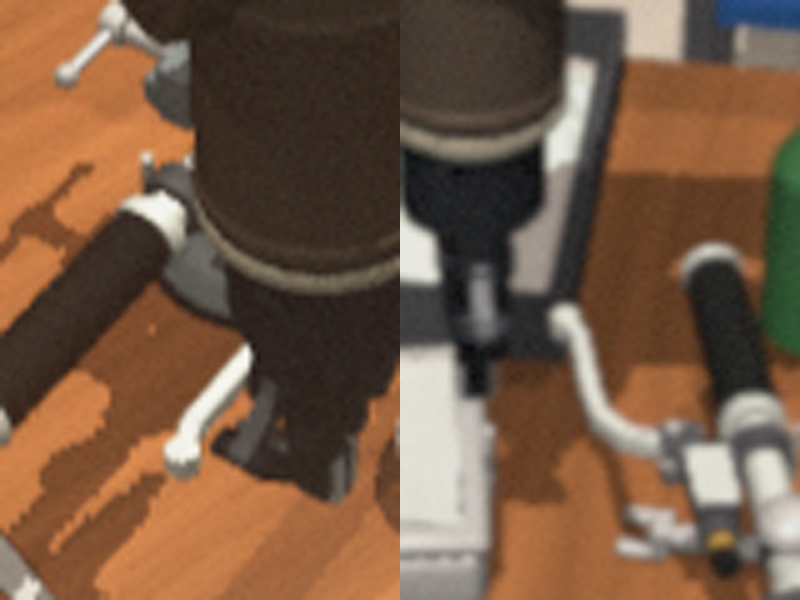

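The fingers stand in front of the right blade (ball at about (182,455) in the crop), with a clear gap. Approaching.

```bash
python3 -m pendant '[[-12,0,0,0,0,0],[-24,0,0,0,0,0],[-30,0,0,0,0,0],[-33,0,0,0,0,0],[-33,0,0,0,0,0],[-33,0,0,0,0,0],[-33,0,0,0,0,0]]'
python3 go.py R 0,0,170 0,.1,170 0,.2,170 0,.3,170
```

```text
time: 12.8
eef_pos: [0.6625, -0.174, 0.1706]
tool_rot: [0.992, 0.129, 0.0, 0.0]
ft_force: [-0.0, -0.1, -0.0]
grip_width: 0.0
grasp_force: 0.0
[ 0.663 -0.174  0.171] [-0.017 -0.065 -0.045]
0,0,170 [-7.204 -0.045  0.622  0.    -0.001 -0.   ]
0,.1,170 [-14.851   4.777   0.619   0.     -0.001   0.1  ]
0,.2,170 [-22.942   8.812   0.614   0.     -0.001   0.2  ]
0,.3,170 [-31.394  12.019   0.609   0.     -0.001   0.3  ]
```

```bash
python3 -m pendant '[[-3,0,0,0,0,0],[-6,0,0,0,0,0],[-9,1.5,0,0,0,0.03],[-11,2.5,0,0,0,0.06],[-14,4.5,0,0,0,0.1],[-16,5.5,0,0,0,0.12],[-18,6.5,0,0,0,0.15],[-20,7.5,0,0,0,0.18],[-22.5,8.8,0,0,0,0.2],[-22.5,8.8,0,0,0,0.2]]'
python3 -m pendant '[[-1,0.7,0,0,0,0.015],[-2,1.4,0,0,0,0.03],[-3,2.2,0,0,0,0.045],[-4,3,0,0,0,0.06],[-5,3.6,0,0,0,0.07],[-5.5,4,0,0,0,0.08],[-5.5,4,0,0,0,0.08],[-5.5,4,0,0,0,0.08]]'
python3 go.py R 0,.28,170 0,.3,170 0,.32,170
```

```text
time: 13.63
eef_pos: [0.6421, -0.1885, 0.1703]
tool_rot: [1.0, 0.028, 0.0, 0.0]
ft_force: [2.0, 0.2, -1.5]
grip_width: -0.0001
grasp_force: 1.0
time: 14.3
eef_pos: [0.6371, -0.1926, 0.1703]
tool_rot: [1.0, -0.011, -0.0, -0.0]
ft_force: [1.3, 1.9, -0.5]
grip_width: -0.0001
grasp_force: 1.1
[ 0.637 -0.193  0.17 ] [ 1.281  1.913 -0.548]
0,.28,170 [-0.352  0.087  0.32  -0.     0.    -0.   ]
0,.3,170 [-1.843  1.113  0.32  -0.     0.     0.02 ]
0,.32,170 [-3.353  2.108  0.32  -0.     0.     0.04 ]
```

Now normal is about world x (tool −x). Small steps with readings.

```bash
python3 -m pendant '[[-0.7,0.5,0,0,0,0.01],[-1.5,1,0,0,0,0.02],[-1.5,1,0,0,0,0.02],[-1.5,1,0,0,0,0.02]]'|egrep 'eef|ft'
python3 -m pendant '[[-0.5,0.3,0,0,0,0],[-1,0.6,0,0,0,0],[-1,0.6,0,0,0,0],[-1,0.6,0,0,0,0]]'|egrep 'eef|ft'
python3 go.py R 0,.3,170
```

```text
eef_pos: [0.6356, -0.1936, 0.1703]
ft_force: [2.6, 1.3, -0.4]
eef_pos: [0.6345, -0.1941, 0.1703]
ft_force: [2.7, 1.2, -0.2]
[ 0.635 -0.194  0.17 ] [ 2.7    1.241 -0.163]
0,.3,170 [ 0.663 -0.529  0.321 -0.     0.    -0.   ]
```

```bash
python3 -m pendant '[[-0.5,0.2,0,0,0,0.005],[-1,0.4,0,0,0,0.01],[-1,0.4,0,0,0,0.01],[-1,0.4,0,0,0,0.01]]'|egrep 'eef|ft'
python3 -m pendant '[[-0.5,0.2,0,0,0,0],[-1,0.3,0,0,0,0.005],[-1,0.3,0,0,0,0.005],[-1,0.3,0,0,0,0.005]]'|egrep 'eef|ft'
```

```text
eef_pos: [0.6341, -0.1945, 0.1704]
ft_force: [6.1, 1.4, -1.8]
eef_pos: [0.634, -0.1947, 0.1705]
ft_force: [11.9, 2.8, -5.2]
```

```bash
python3 - <<'E'
from h import *
import cv2
def px(n,X):
    m=camera_model(n);c=R.from_quat(m["orientation"]).inv().apply(X-np.array(m["origin"]));return (m["K"]@(c/c[2]))[:2]
def hb(p):return R.from_euler("z",.258).apply(p)+[.5071,.0105,0]
ball=lambda s,t:hb(R.from_euler("z",s*t).apply([.0406,s*.1065,0])+[.044,s*.144,.19])
for t in(0,.28,.3,.32,.34):print(t,"L side",px("side",ball(1,t)),"R scene",px("scene",ball(-1,t)),"R side",px("side",ball(-1,t)))
def blob(im,x0,x1,y0,y1,w):
    h=cv2.cvtColor(im,cv2.COLOR_BGR2HSV)[y0:y1,x0:x1];m=((h[...,1]<70)&(h[...,2]>110)).astype('uint8')
    n,l,st,c=cv2.connectedComponentsWithStats(m);print(w,[(st[i].tolist(),c[i].round(1).tolist()) for i in range(1,n) if st[i][4]>10])
blob(cv2.imread("pics/side0.png"),300,324,327,342,"L0");blob(cv2.imread("pics/side3.png"),312,336,327,342,"L1")
a=grab_frame("scene");b=grab_frame("side");cv2.imwrite("pics/s5.png",a)
blob(cv2.imread("pics/scene0.png"),225,250,220,240,"R0");blob(a,205,240,205,235,"R1")
c=cv2.resize(a[185:245,190:270],(640,480),interpolation=cv2.INTER_CUBIC);cv2.imwrite("pics/c6.png",c)
s=read_state();print(s["ft_force"],s["ft_torque"])
E
```

```text
0 L side [308.91086117 333.25186851] R scene [235.66075833 230.68251918] R side [277.295755   173.83412837]
0.28 L side [324.84013765 334.64827902] R scene [221.86515969 226.28041497] R side [288.33249357 171.33353063]
0.3 L side [325.97606044 334.60048716] R scene [220.96055465 225.84890231] R side [289.15471137 171.23296391]
0.32 L side [327.10872042 334.53298372] R scene [220.06897898 225.4028696 ] R side [289.97999008 171.14298719]
0.34 L side [328.23755804 334.44581067] R scene [219.19082266 224.94255276] R side [290.80805466 171.06362282]
L0 [([6, 0, 8, 11, 76], [9.5, 5.0])]
L1 [([10, 4, 9, 9, 61], [14.2, 7.6])]
R0 [([8, 0, 12, 15, 89], [12.8, 6.5])]
R1 [([13, 18, 7, 8, 34], [15.7, 21.4])]
[11.27744426  2.72433697 -3.89139328] [ 0.44373428 -1.79451158 -0.04217776]
```

View pics/c6.png

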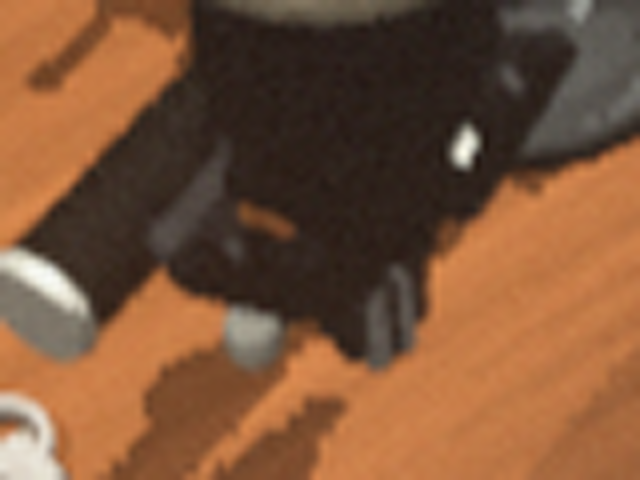

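The right lever's ball has moved to about (221,227), which is 0.30 to 0.31 rad. The moments put the contact centrally on the fingertips at about 11.5 N. Now I'll hold.

```bash
for i in 1 2 3; do python3 -m pendant '[[0,0,0,0,0,0],[0,0,0,0,0,0],[0,0,0,0,0,0],[0,0,0,0,0,0],[0,0,0,0,0,0],[0,0,0,0,0,0],[0,0,0,0,0,0],[0,0,0,0,0,0],[0,0,0,0,0,0]]' | egrep 'time|eef|ft'; done
```

```text
time: 16.48
eef_pos: [0.634, -0.1946, 0.1705]
ft_force: [11.3, 1.9, -3.4]
time: 17.23
eef_pos: [0.634, -0.1947, 0.1705]
ft_force: [10.7, 2.9, -5.1]
time: 17.98
eef_pos: [0.634, -0.1946, 0.1706]
ft_force: [11.8, 3.2, -4.4]
```

```bash
python3 -m pendant '[[1,0,0,0,0,0],[2.5,-0.5,0,0,0,0],[4,-2,0,0,0,-0.02],[6,-4,0,0,0,-0.06],[9.5,-6,0,0,0,-0.1],[13,-8.5,0,0,0,-0.15],[16.5,-11.5,0,0,0,-0.2],[19.5,-15,0,0,0,-0.25],[23.5,-18,0,0,0,-0.3],[23.5,-18,0,0,0,-0.3]]'
python3 -m pendant '[[6,0,0,0,0,0],[14,0,0,0,0,0],[26,0,0,0,0,0],[40,0,0,0,0,0],[40,0,0,0,0,0],[40,0,-40,0,0,0],[40,0,-80,0,0,0],[40,0,-120,0,0,0],[40,0,-120,0,0,0],[40,0,-120,0,0,0]]'
python3 - <<'E'
from h import *
import cv2
a=grab_frame("scene");b=grab_frame("side")
for n,im in(("scene",a),("side",b)):
    o=cv2.imread(f"pics/{n}0.png")
    for k,(x,y) in {"L":((350,100),(310,333))[n=="side"],"R":((236,230),(278,174))[n=="side"]}.items():
        print(n,k,np.abs(im[y-8:y+9,x-8:x+9].astype(int)-o[y-8:y+9,x-8:x+9]).mean())
cv2.imwrite("pics/end.png",np.hstack([a[:,60:480],b[:,150:530]]))
E
```

```text
time: 18.82
eef_pos: [0.6572, -0.1776, 0.1701]
tool_rot: [0.992, 0.123, -0.0, -0.0]
ft_force: [-0.5, 0.4, -0.1]
grip_width: 0.0003
grasp_force: 0.0
time: 19.65
eef_pos: [0.697, -0.1689, 0.2934]
tool_rot: [0.993, 0.121, 0.002, 0.001]
ft_force: [-0.4, -0.5, -1.0]
grip_width: 0.0001
grasp_force: 0.0
scene L 7.108419838523645
scene R 12.528258362168398
side L 11.023068050749712
side R 21.53863898500577
```

View pics/end.png

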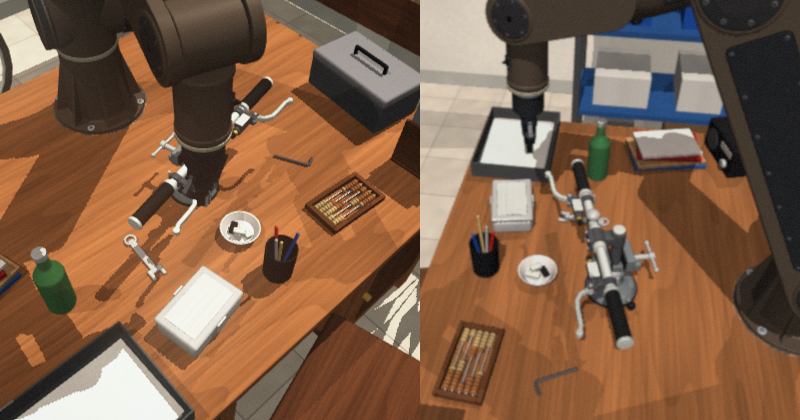

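Both levers are back out: the tips are at their starting pixels (236,230) and (350,100). The bystanders are unmoved and the arm is clear, so I'm handing in.

```bash
python3 -m pendant '[[0,0,0,0,0,0],[0,0,0,0,0,0],[0,0,0,0,0,0],[0,0,0,0,0,0]]' | grep -E 'time|ft'; python3 -c "
from bench import *
print(job_done())"
```

```text
time: 20.08
ft_force: [-0.1, 0.3, 0.4]
the job is handed in; nothing more can be done
None
```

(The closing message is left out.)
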